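# Raise the inspection light four clicks and store the setting

### The job

The camera's inspection light is too dim: with a fingertip, gently push the orange peg of the black dial round clockwise (seen from above) by exactly four clicks from where it stands, never past the fourth. When the dial rests in that notch, press the green button right down to store the setting, and let go. Only touch and push: do not grip or lift anything, do not shift the grey controller box, do not press the button before the dial is set, and leave the things lying about where they are.

Things in the scene. Friction and masses are not known exactly. Their poses are not given: they have to be found in the camera images.
- controller: the light controller: a loose grey box with a white top on four rubber feet, 124 (x) x 210 (y) x 50 (z) mm, about 2.6 kg. Origin at the centre of its underside on the worktop; its own z is up, its front (ports) faces its -x. The dial's axis is at its own x 0, y +40 mm; the button at its own x 0, y -66 mm.
- dial_axis (a point): point on the dial's vertical axis, level with the dial's flat top face, 65 mm above the worktop. The dial is a black ribbed disc, 88 mm across, 12 mm thick, 3 mm above the white top, bare but for the peg and a 1 mm thick cap at the centre. A dark dot on the white top marks each click stop, larger towards brighter.
- dial_peg (a point): centre (half-way up) of the orange upright round peg on the dial's top face: 12 mm across, 16 mm high (65 to 81 mm above the worktop), 34 mm from the dial's axis; it turns with the dial. A white line points to it from the axis. In the controller's frame its direction from the axis is 225 degrees minus the dial angle, counter-clockwise from +x.
- dial_ray (a point): imaginary point that turns with the dial, 100 mm from its axis on the line from the axis through the peg, at the height of the dial's top face; nothing is there. It is used to measure how far the dial has turned since the start.
- dial (a joint): dial angle in rad, growing clockwise seen from above. 14 click stops, one every 0.349 rad (20 degrees) from 0 to 4.538, end stops just beyond; it starts in one of the first four. About 5 N at the peg starts it out of a notch; the resistance falls to nothing half-way to the next notch, past which the dial snaps into that by itself and stays.
- set_button_top (a point): centre of the top of the green round push button, 26 mm in diameter, 72 mm above the worktop, in a black collar of 42 mm diameter and 12 mm height; pressed straight down.
- set_button (a joint): how far the button is pressed in m: 0 up, 0.006 fully down; springs back when released. Starts to move at about 1.5 N, fully down at 5 N.
- lens_cap: black round lens cap, 40 mm across, 10 mm high; loose bystander, origin at the centre of its underside
- hex_key: dark L-shaped hex key, 82 x 27 mm, 6 mm thick; loose bystander, origin at the centre of its underside
- marker_pen: white marker pen with black cap, 137 mm long, 14 mm thick; loose bystander, origin at the centre of its underside
- usb_stick: red memory stick, 54 x 18 x 8 mm; loose bystander, origin at the centre of its underside
- tape_roll: roll of clear tape lying flat, 84 mm across, 24 mm high; loose bystander, origin at the centre of its underside
- vial_1: glass sample vial with white cap, 23 mm across, 48 mm high, standing; loose bystander, origin at the centre of its underside
- grease_jar: white jar with black lid, 50 mm across, 39 mm high; loose bystander, origin at the centre of its underside
- screwdriver: screwdriver with black handle, 203 mm long, 27 mm thick, lying flat; loose bystander, origin at the centre of its underside

How it is judged:
On the way, in this order (a step that is already met when the one before it is completed fails the run):
1. the dial rests four clicks clockwise of where it started (distance of dial_ray from where it was at the start of the episode between 0.1176 and 0.1389 m and velocity of joint dial between -0.1 and 0.1 rad/s), for 0.3 s.
2. the green button is pressed right down (at least 4.5 of its 6 mm) (distance of dial_ray from where it was at the start of the episode between 0.1176 and 0.1389 m and value of joint set_button above 0.0045 m), for 0.05 s.
At the end, for the whole second after the job is handed in: the dial rests in the fourth notch clockwise of its starting notch (within 0.4 of a click), the green button is up again (less than 1 mm down), and the controller stands still within 8 mm of where it stood (distance of dial_ray from where it was at the start of the episode between 0.1176 and 0.1389 m and value of joint set_button below 0.001 m and velocity of joint dial between -0.05 and 0.05 rad/s and distance of controller from where it was at the start of the episode below 0.008 m and linear speed of controller below 0.01 m/s); the robot touches nothing.
It fails at once if the dial is turned past the fourth click (more than 4.6 clicks from its start) (distance of dial_ray from where it was at the start of the episode above 0.1439 m).
It fails at once if the button is pressed (more than 3 mm) while the dial is not at the fourth click (value of joint set_button above 0.003 m and not (distance of dial_ray from where it was at the start of the episode between 0.1176 and 0.1389 m)).
It fails at once if the dial is pinched or pushed hard (fingers on it with more than 25 N) (contact force between the fingers and dial above 25 N).
It fails at once if the controller is shifted by more than 8 mm, lifted (more than 5 mm) or tipped (distance of controller from where it was at the start of the episode above 0.008 m or height (world z) of controller above 0.005 m or angle between controller's own z axis and vertical above 0.06 rad).
It fails at once if a bystander is moved by more than 20 mm (distance of any of lens_cap, hex_key, marker_pen, usb_stick, tape_roll, vial_1, grease_jar, screwdriver from where it was at the start of the episode above 0.02 m).
It also fails if it takes over 61 s, if anything falls off the work surface, if the arm or the gripper's body presses on something with over 40 N, if the wrist force passes 120 N, or if a joint passes its speed limit or range.

### The arm

A 6-joint arm with a two-finger parallel gripper is mounted at the origin on a cart in front of the work surface, level with it; the furniture and walls round the work are solid. World frame = base frame: x ahead of the robot, y to its left, z up, the work surface at z = 0. Lengths are in m, angles in rad, forces in N, time in s.
With the tool pointing down it reaches from about 0.325 to 0.9 m from the base axis. Payload 6.1 kg.
Tool frame: the origin (TCP) lies midway between the tips of the shut fingers; the grasp point (between the pads) lies 19 mm behind it; x points along the fingers, y is the direction in which the jaws open and shut, and the axes are right-handed (so a half turn about x gives the same grasp; the last joint's range is limited). The gripper opens to 85 mm and grips with 20 to 120 N. Pads are 22 mm wide; open, the fingers measure 114 mm over their backs; the gripper's body (76 mm by 85 mm) begins 54 mm behind the grasp point. The pads swing forward as they close: fully open they stand 13 mm farther back than shut.
Start: joints at [-1.31, 0.22, 1.526, -0, 1.395, -0.126], TCP at [0.236, -0.579, 0.231] pointing down, gripper open.
Joint ranges: [-2.98, 2.98], [-0.91, 2.08], [0.09, 2.57], [-1.24, 4.39], [0.2, 2.65], [-2.68, 2.68]. Speed limits (rad/s): [2.57, 2.57, 3.01, 3.14, 3.14, 3.14].

### API

Orientations are given as [roll, pitch, yaw] about the fixed x, y, z axes, in that order (R = Rz(yaw) Ry(pitch) Rx(roll)).
In Python, from plant import movep, move_l, set_joints, gripper_to, hold, inverse_kinematics, observe, get_image, get_calibration, Unreachable, job_done gives the robot as it stands. Calls block until the motion is done:
- movep(position, orientation): joint-space move of the TCP to a pose.
- move_l(position, feed=0.15, rotation=None, max_force=None): straight line of the TCP; rotation=None keeps the orientation; feed is the mean speed in m/s. With max_force (N) it stops when the force on the tool has changed by that much, and returns True; else False.
- set_joints(angles): joint-space move.
- gripper_to(opening, f_grip=None): finger opening in m; f_grip is the grip in N (None keeps the last); returns when the fingers have stopped.
- hold(seconds).
- inverse_kinematics(position, orientation): joint angles nearest the present ones, or None.
- observe(): the state.
- get_image(name): name is "scene" or "top" or "wrist"; returns (picture, depth): 420x560x3 uint8, red, green, blue; 420x560 float32, m along the optical axis (not along the pixel's ray), 0 where there is no reading.
- get_calibration(name): a dict with "intrinsics" (3x3 intrinsics, pixels), "world_from_camera" (4x4, takes a point from camera to world coordinates). Camera axes: x right, y down, z forward; pixel columns grow to the right and rows downward; lengths in m; the calibration is good to about 2 mm. A picture is of the moment at which its call begins: read the wrist's pose just before it. get_calibration takes no time and is no camera call; for the wrist camera it gives the pose at the moment of the call.
A pose or a line that the arm cannot do raises Unreachable and nothing moves.
- job_done(): hands the job in, once; it reports no verdict.
The state is a dict: "time_s": time; "q": joint angles; "joint_velocities": joint speeds; "joint_torque": joint torques, N m; "eef_pos": TCP position; "tcp_rot": TCP orientation; "ft_force": force on the tool from outside, world axes, zero at the start; "torque": the same for the moment, N m; "opening": finger opening in m.
Only numpy, scipy, OpenCV 4.12 (cv2) and the standard library are available. Lean on these libraries where they do the work, as an engineer would, in place of code of your own. Each camera call takes 0.05 s, during which the arm holds its last target. There are 200 camera calls.

## Working session

There is one attempt and no reset: what is moved stays moved. The work goes in short steps, each a Python script; the robot and the scene stay as the last script left them, time stands still between calls to the robot, and variables do not carry over. Pictures are saved under pics/ and viewed, about 8 in all and at most 12, crops included, and the job is handed in when it is done.

```bash
ls; mkdir -p pics
python3 - <<'E'
from plant import *
import cv2
for n in("scene","top"):
    p,d=get_image(n); cv2.imwrite(f"pics/{n}0.png",cv2.cvtColor(p,cv2.COLOR_RGB2BGR))
    c=get_calibration(n); print(n,c["intrinsics"],c["world_from_camera"])
print(observe())
E
```

```text
pics
scene [[419.38988724   0.         283.82707838]
 [  0.         419.38988724 217.78368387]
 [  0.           0.           1.        ]] [[ 0.52965742 -0.45762526  0.71417235 -0.46903969]
 [-0.84804619 -0.302334    0.43521467 -0.52906933]
 [ 0.01675335 -0.83616582 -0.54822081  0.81390068]
 [ 0.          0.          0.          1.        ]]
top [[531.26413784   0.         291.20718226]
 [  0.         531.26413784 215.80801561]
 [  0.           0.           1.        ]] [[ 0.01182916 -0.97462757  0.22351994  0.08743112]
 [-0.99992706 -0.010985    0.00501977  0.03331867]
 [-0.00243704 -0.22356302 -0.97468643  1.94131758]
 [ 0.          0.          0.          1.        ]]
{'time_s': 0.1, 'q': array([-1.31011598e+00,  2.21162408e-01,  1.52750024e+00, -1.23474589e-05,
        1.39469508e+00, -1.26087633e-01]), 'joint_velocities': array([ 0.00133294, -0.00188035, -0.00300067,  0.00102133,  0.00061169,
       -0.00181092]), 'joint_torque': array([ 1.38856038e-03, -4.98244679e+01, -3.90544903e+01, -1.62242923e-04,
        5.70789576e-03,  3.46746742e-05]), 'eef_pos': array([ 0.23560637, -0.57830218,  0.23029738]), 'tcp_rot': array([-1.68999899,  1.56903121,  1.83836381]), 'ft_force': array([ 0.17608543, -0.25596067,  0.22302099]), 'torque': array([0.00403506, 0.05374901, 0.00727883]), 'opening': 0.08571246718359042}
```

View pics/top0.png

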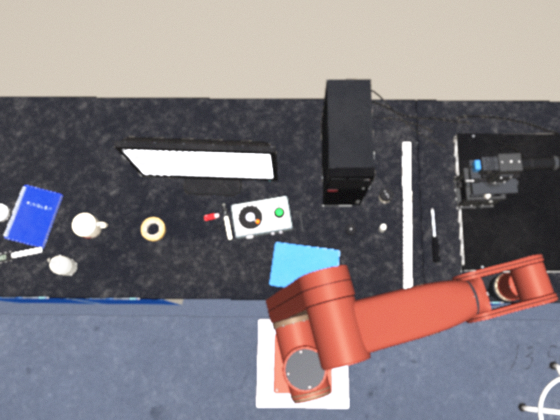

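View pics/scene0.png

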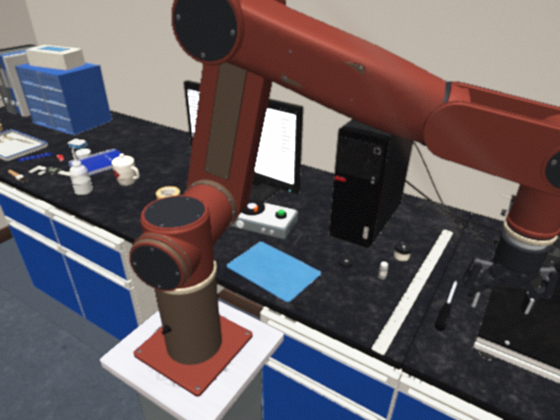

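```bash
cat > h.py <<'E'
from plant import *
import numpy as np, cv2
def ray(cal,uv,z):
    K=cal["intrinsics"];T=cal["world_from_camera"]
    d=T[:3,:3]@np.linalg.solve(K,[uv[0],uv[1],1.]); o=T[:3,3]
    return o+d*(z-o[2])/d[2]
def pix(cal,P):
    T=cal["world_from_camera"]; c=T[:3,:3].T@(np.asarray(P)-T[:3,3]); v=cal["intrinsics"]@c
    return v[:2]/v[2]
def pts(cal,d):
    K=cal["intrinsics"];T=cal["world_from_camera"]; v,u=np.indices(d.shape)
    P=np.stack([(u-K[0,2])/K[0,0]*d,(v-K[1,2])/K[1,1]*d,d],-1)
    return P@T[:3,:3].T+T[:3,3]
def save(n,p): cv2.imwrite(f"pics/{n}.png",cv2.cvtColor(p,cv2.COLOR_RGB2BGR))
E
python3 - <<'E'
from h import *
c=get_calibration("top"); p,d=get_image("top"); P=pts(c,d)
for n,uv,z in(("dial",(250,216),.065),("btn",(279,212),.072),("peg",(257.5,221.5),.073)):print(n,ray(c,uv,z))
for n,uv in(("pc nearL",(325,200)),("pc top near",(327,165)),("pc top R",(368,165)),("mon",(130,143)),("mon",(270,143)),("monbot",(270,180)),("monstand",(215,186)),("mat",(300,265)),("dial",(250,212))):print(n,P[uv[1],uv[0]].round(3))
q=observe();w=get_calibration("wrist");print(w["intrinsics"],w["world_from_camera"].round(3))
from scipy.spatial.transform import Rotation as R
r=R.from_euler("xyz",q["tcp_rot"]);print(r.as_matrix().round(3))
print((r.inv().as_matrix()@(w["world_from_camera"][:3,3]-q["eef_pos"])).round(3),(r.inv().as_matrix()@w["world_from_camera"][:3,:3]).round(3))
E
```

```text
dial [0.51532083 0.19229622 0.065     ]
btn [0.5297418  0.08725345 0.072     ]
peg [0.49349487 0.16402378 0.073     ]
pc nearL [ 0.571 -0.078  0.093]
pc top near [ 0.63  -0.071  0.312]
pc top R [ 0.609 -0.193  0.379]
mon [0.67  0.544 0.387]
mon [ 0.821  0.129 -0.001]
monbot [0.65  0.122 0.073]
monstand [0.642 0.332 0.011]
mat [ 0.349  0.009 -0.011]
dial [0.53  0.192 0.068]
[[365.17420294   0.         279.39461239]
 [  0.         365.17420294 211.48035223]
 [  0.           0.           1.        ]] [[ 0.379 -0.887 -0.263  0.303]
 [-0.925 -0.364 -0.107 -0.552]
 [-0.001  0.284 -0.959  0.373]
 [ 0.     0.     0.     1.   ]]
[[-0.     0.377 -0.926]
 [ 0.001 -0.926 -0.377]
 [-1.    -0.001 -0.   ]]
[-0.143  0.001 -0.073] [[-0.001 -0.284  0.959]
 [ 1.     0.002  0.001]
 [-0.002  0.959  0.284]]
```

```bash
cat >> h.py <<'E'
from scipy.spatial.transform import Rotation as Rn
def ori(a):  # tool down, tool z at world heading a (rad)
    x=np.array([0,0,-1.]); z=np.array([np.cos(a),np.sin(a),0]); 
    return Rn.from_matrix(np.column_stack([x,np.cross(z,x),z])).as_euler("xyz")
D=np.radians
E
python3 - <<'E'
from h import *
movep([.115,-.43,.32],ori(D(-158)))
movep([.43,.10,.32],ori(D(-75)))
gripper_to(0)
movep([.50,.155,.27],ori(D(-75)))
o=observe();print(o["time_s"],o["q"],o["eef_pos"],o["opening"])
c=get_calibration("wrist");p,d=get_image("wrist");save("w0",p)
np.savez("w0.npz",p=p,d=d,K=c["intrinsics"],T=c["world_from_camera"])
E
```

```text
4.4667 [ 1.50657984e-01 -4.59364327e-02  1.74015327e+00 -2.32733422e-04
  1.45003381e+00 -1.12173462e-01] [0.49964969 0.15527348 0.26893966] -7.397250577951242e-06<sys>:0: UserWarning: Gimbal lock detected. Setting third angle to zero since it is not possible to uniquely determine all angles.
```

View pics/w0.png

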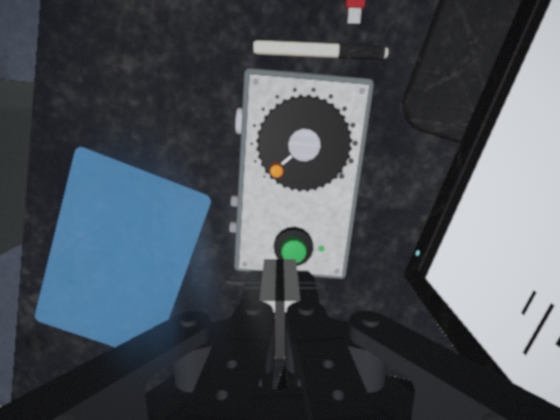

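Clear view: dial hub at about (305,144), peg at (276,171), button at (294,250), and the box corners at (247,71), (372,82), (345,277) and (236,267). Next I'll measure with masks.

```bash
cat >> h.py <<'E'
import warnings; warnings.filterwarnings("ignore")
def cen(m):
    n,l,s,ce=cv2.connectedComponentsWithStats(m.astype(np.uint8)); i=1+np.argmax(s[1:,4]); return ce[i],s[i],l==i
def measure(p,c):
    h=cv2.cvtColor(p,cv2.COLOR_RGB2HSV); H,S,V=cv2.split(h); r={}
    m=(H>4)&(H<22)&(S>150)&(V>100); r["peg"]=cen(m)
    m=(H>50)&(H<80)&(S>130)&(V>60); r["btn"]=cen(m)
    return r
E
python3 - <<'E'
from h import *
f=np.load("w0.npz");p,d=f["p"],f["d"];c=dict(intrinsics=f["K"],world_from_camera=f["T"])
r=measure(p,c)
print({k:(v[0],v[1]) for k,v in r.items()})
peg=ray(c,r["peg"][0],.077);btn=ray(c,r["btn"][0],.072);print("peg",peg,"btn",btn)
# dial: hub (light disc) and dark disc
g=cv2.cvtColor(p,cv2.COLOR_RGB2GRAY)
sub=np.zeros_like(g);cv2.circle(sub,(305,144),60,255,-1)
dark=(g<70)&(sub>0); cs,_=cv2.findContours(dark.astype(np.uint8),cv2.RETR_EXTERNAL,cv2.CHAIN_APPROX_NONE)
k=max(cs,key=cv2.contourArea); e=cv2.fitEllipse(cv2.convexHull(k));print("dial ell",e); 
ax=ray(c,e[0],.065);print("axis(ell)",ax, "diam",e[1][0]/365*d[144,330],e[1][1]/365*d[144,330],"depth pt",pts(c,d)[144,330],pts(c,d)[171,276])
sub[:]=0;cv2.circle(sub,(305,144),24,255,-1)
m=(g>120)&(sub>0)&~r["peg"][2]; m=cv2.morphologyEx(m.astype(np.uint8),cv2.MORPH_OPEN,np.ones((9,9)))
hub=ray(c,cen(m)[0],.066);print("hub",cen(m)[0],hub)
for A in(ax,hub):
    v=A-btn; yaw=np.arctan2(v[1],v[0])-np.pi/2; w=peg-A
    fi=np.arctan2(w[1],w[0]);print("d btn",np.hypot(*v[:2]),"r peg",np.hypot(*w[:2]),"yaw",np.degrees(yaw),"peg dir",np.degrees(fi)%360,"dial angle",225-np.degrees(fi-yaw)%360)
for uv in((247,71),(372,82),(345,277),(236,267)):print(ray(c,uv,.05))
E
```

```text
{'peg': (array([276.12258065, 170.06451613]), array([270, 163,  13,  15, 155], dtype=int32)), 'btn': (array([293.61983471, 249.33677686]), array([281, 238,  26,  25, 484], dtype=int32))}
peg [0.49369256 0.16628154 0.077     ] btn [0.53152965 0.09264734 0.072     ]
dial ell ((303.89239501953125, 142.52647399902344), (91.72724914550781, 93.93453216552734), 30.093059539794922)
axis(ell) [0.51249577 0.19617637 0.065     ] diam 0.085947394 0.0880156 depth pt [0.53640762 0.20132816 0.06572701] [0.49362523 0.16631389 0.08211784]
hub [303.78004808 144.66586538] [0.51285977 0.19433089 0.066     ]
d btn 0.10526418142423916 r peg 0.035316588116441644 yaw 10.41753504092777 peg dir 237.830984310535 dial angle -2.413449269607213
d btn 0.1033833018197151 r peg 0.03397274762554262 yaw 10.404067981440923 peg dir 235.65368366820638 dial angle -0.24961568676545198
[0.44456362 0.24404418 0.05      ]
[0.55958376 0.26523162 0.05      ]
[0.59767783 0.06755231 0.05      ]
[0.48018362 0.04792839 0.05      ]
```

Yaw is 10.4°, the dial sits at notch 0 and the axis estimates agree within about 1 mm. The plan is to check reachability, descend behind the peg and push in small arc steps with force logging. I'll stop first at about 36° to check.

```bash
cat >> h.py <<'E'
A=np.array([.5128,.1955]); PH0=D(235.4); BTN=np.array([.5322,.0918]); ZT=.070
def fpose(psi,gap=0.,z=ZT):   # finger pose touching the peg when dial is at psi deg
    f=PH0-D(psi); r=np.array([np.cos(f),np.sin(f)]); t=np.array([np.sin(f),-np.cos(f)])
    return np.r_[A+.034*r-(.017+gap)*t,z], ori(np.arctan2(-t[1],-t[0])), t
def arc(a,b,step=2.,stop=14):
    for psi in np.arange(a,b+1e-6,step):
        P,o,t=fpose(psi); hit=move_l(P,feed=.012,rotation=o,max_force=stop); s=observe()
        F=s["ft_force"]; print(f"{psi:.0f}:{F[:2]@t:.1f}/{F[2]:.1f}",end=" ")
        if hit: print("HIT",F); return False
    print("t",s["time_s"],s["eef_pos"]-P); return True
E
python3 - <<'E'
from h import *
for psi in range(-4,81,12):
    P,o,t=fpose(psi); print(psi,inverse_kinematics(P,o).round(2),end=" ")
P,o,t=fpose(0,.010,.13); movep(P,o)
print(move_l(fpose(0,.010)[0],feed=.04,max_force=6), observe()["eef_pos"]-fpose(0,.010)[0], observe()["ft_force"])
arc(-8,36)
p,d=get_image("wrist");save("w1",p)
E
```

```text
-4 [ 0.15  0.18  1.9  -0.    1.06 -0.88] 8 [ 0.16  0.17  1.91 -0.    1.06 -0.67] 20 [ 0.16  0.15  1.93 -0.    1.06 -0.45] 32 [ 0.18  0.14  1.94 -0.    1.06 -0.23] 44 [ 0.19  0.14  1.95 -0.    1.06 -0.01] 56 [ 0.2   0.13  1.95 -0.    1.06  0.21] 68 [ 0.22  0.13  1.95 -0.    1.06  0.44] 80 [ 0.23  0.14  1.95 -0.    1.06  0.66] False [2.32482519e-04 4.68712307e-05 3.01599278e-04] [0.17380078 0.31266514 0.14193231]
-8:-0.1/0.3 -6:-0.6/-1.5 -4:0.0/1.2 -2:0.0/0.3 0:0.4/-0.6 2:-2.4/-0.9 4:-4.0/-1.4 6:-1.4/0.5 8:-0.3/-0.5 10:-0.6/0.1 12:-0.4/0.1 14:-0.5/0.3 16:-0.3/1.0 18:-0.7/0.2 20:0.5/-0.1 22:-2.9/-0.6 24:-3.1/-0.5 26:-1.2/-0.5 28:-0.3/0.5 30:0.6/-0.4 32:-0.6/0.1 34:-0.3/-0.1 36:0.0/0.5 t 13.225 [ 9.08996886e-06 -1.43736122e-05  5.49894392e-06]
```

View pics/w1.png

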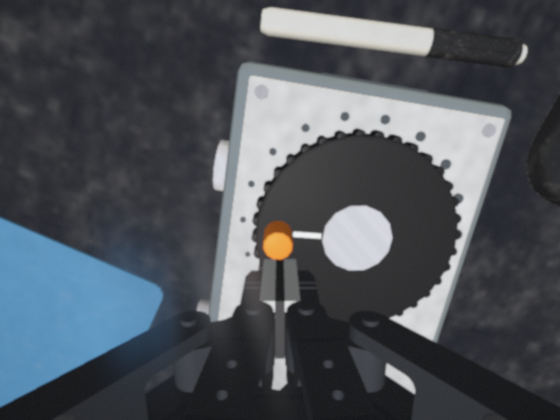

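The wrist view shows the finger just behind the peg. Contact onset at 0° and 20° matches the notches, so two clicks are done. Next are clicks three and four.

Run:
```python
from h import *
if arc(38,74):
    P,o,t=fpose(74,.015); move_l(P,feed=.06); move_l(np.r_[P[:2],.27],feed=.15); hold(.3)
c=get_calibration("wrist");p,d=get_image("wrist");save("w2",p)
r=measure(p,c); peg=ray(c,r["peg"][0],.077);w=peg[:2]-A
print(peg,"r",np.hypot(*w),"turned",235.4-np.degrees(np.arctan2(w[1],w[0]))%360, "btn",r["btn"][0],ray(c,r["btn"][0],.072),observe()["time_s"])
```

```text
38:-0.1/-0.3 40:-0.6/0.1 42:-4.3/-0.0 44:-2.5/-0.6 46:-0.9/-0.3 48:0.3/0.9 50:0.4/-0.2 52:-0.0/0.4 54:0.4/-0.4 56:0.4/0.0 58:0.1/-0.1 60:-1.5/-0.4 62:-3.4/-0.3 64:-1.7/0.5 66:-1.2/0.6 68:0.1/-0.1 70:0.6/0.3 72:-0.5/-0.0 74:-0.7/-0.1 t 18.1833 [-9.63762140e-06 -2.47293535e-05 -8.56992715e-06]
[0.48179034 0.20852933 0.077     ] r 0.03363573323838954 turned 78.19068213005994 btn [363.75547445 241.36131387] [0.5317252  0.09198401 0.072     ] 20.4167
```

View pics/w2.png

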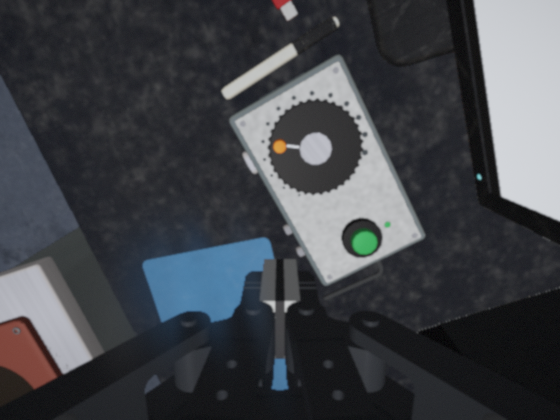

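The peg reads 78° from its start, which is four clicks, and the button is where it was first measured, so the box hasn't moved. Now press.

Run:
```python
from h import *
b=[.5318,.0920]; o=ori(D(-75))
movep([*b,.20],o); move_l([*b,.078],feed=.08,max_force=5); hold(.2)
for z in np.arange(.074,.0635,-.001):
    hit=move_l([*b,z],feed=.01,max_force=9); s=observe(); print(f"{z:.3f} {s['eef_pos'][2]:.4f} {s['ft_force'][2]:.1f}",end=" | ")
    if hit or s['ft_force'][2]>9: print("stop"); break
hold(.2); s=observe(); print(s["eef_pos"],s["ft_force"])
move_l([*b,.12],feed=.06); move_l([.50,.155,.27],feed=.15,rotation=o); hold(.3)
c=get_calibration("wrist");p,d=get_image("wrist");save("w3",p)
r=measure(p,c); peg=ray(c,r["peg"][0],.077);w=peg[:2]-A
print(peg,"turned",235.4-np.degrees(np.arctan2(w[1],w[0]))%360, "btn",ray(c,r["btn"][0],.072),"depth z",pts(c,d)[tuple(np.int32(r["btn"][0])[::-1])],s["time_s"])
```

```text
0.074 0.0739 -0.1 | 0.073 0.0729 -0.4 | 0.072 0.0721 0.1 | 0.071 0.0712 2.5 | 0.070 0.0701 2.6 | 0.069 0.0691 3.1 | 0.068 0.0681 3.4 | 0.067 0.0671 3.6 | 0.066 0.0661 4.9 | 0.065 0.0659 10.6 | stop
[0.53204697 0.09201302 0.06592435] [-2.30739251  0.53922857 10.45757114]
[0.48169457 0.20866587 0.077     ] turned 78.34128219362779 btn [0.53136665 0.09263768 0.072     ] depth z [0.53105182 0.09333925 0.07230191] 26.05
```

View pics/w3.png

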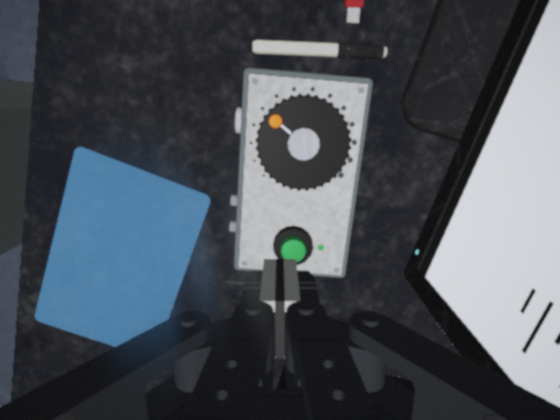

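The button went to its stop: 6 mm of travel, with the force jumping to 10 N at the bottom. It is back up at 72 mm. In the picture, from the same pose as before, the box and pen sit at the same pixels, and the peg is at (276,121).

```bash
python3 -c "from plant import *; print(job_done(), observe()['time_s'])"
```

```text
the job is handed in; nothing more can be done
the job is handed in; nothing more can be done
```

The dial is set four clicks clockwise of where it started, the green button has been pressed and released, and the job is handed in. The hand-in gives no verdict, so the checks below are my own measurements.

- **Dial:** I pushed the peg round in 2° steps with the shut fingertips, starting from notch 0. The logged force showed four separate click peaks, each under 5 N. The camera reads about 78° turned against the nominal 80°; the 2° gap is within measurement error and well inside the 0.4-click tolerance.
- **Button:** I pressed only after checking the dial. The button travelled about 6 mm to its stop, where the force rose to about 10.5 N. Afterwards the depth reading put its top back at 72 mm.
- **Surroundings:** Wrist pictures from the same pose before and after show the controller and the pen unmoved. The red memory stick, partly in view, also looks unmoved. The other bystanders were out of view, and I did not check them afterwards.
- **Final state:** The last press was at 26 s of the 61 s allowed. The gripper was hovering clear, touching nothing. No check failed or disagreed.

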